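# Set the lot-colour wheel to red

### The arm

A 7-joint arm with a two-finger parallel gripper is mounted at the origin on the work surface. World frame = base frame: x ahead of the robot, y to its left, z up, the work surface at z = 0. Lengths are in m, angles in rad, forces in N, time in s.
With the tool pointing down it reaches from about 0.425 to 0.925 m from the base axis. Payload 6.8 kg.
Tool frame: the origin (TCP) lies at the very end of the fingers, on their centre line; the grasp point (between the pads) lies 19 mm behind it; z points along the fingers, y is the line along which they close (so a half turn about z gives the same grasp; the last joint's range is limited). The gripper opens to 85 mm and grips with 20 to 120 N. Pads are 22 mm wide; open, the fingers measure 114 mm over their backs; the gripper's body (76 mm by 85 mm) begins 54 mm behind the grasp point. The pads swing forward as they close: fully open they stand 13 mm farther back than shut.
Start: joints at [-1.342, 0.477, 0.022, 1.555, -0.011, 1.109, -0.083], TCP at [0.223, 0.637, 0.231] pointing down, gripper open.
Joint ranges: [-2.96, 2.96], [-0.34, 2.1], [-1.41, 1.46], [0.24, 2.44], [-1.37, 4.51], [0.17, 1.92], [-2.96, 2.96]. Speed limits (rad/s): [2.39, 2.39, 3.14, 3.14, 3.14, 3.14, 3.14].

### API

Orientations are given as a rotation vector (axis times angle).
In Python, from bench import get_obs, viewer, r gives the robot as it stands. The module is installed in compiled form; this text tells all that it offers.
- The arm moves only by the tool play_rows, never from a script. Its argument "commands" is a list that holds one entry, the list of rows, each a list of 5 numbers: the gripper's target within -1 to 1 (shut at 1, half-way at 0, fully open at -1), then the shift along the tool's x, y, z scaled (see below), then the turn about the tool's z scaled (see below). A call has 1 to 12 rows; each row is the pose to reach, as a shift and turn from the pose commanded when the call began, along the tool's axes at that moment; what a row does not reach only later rows make up. The controller multiplies each number of a shift by 0.2 m and each number of a turn by pi/2 rad. A row lasts 1/12 s, in which the tool goes at most 41.7 mm and 7.16 degrees, less where a joint would pass 70% of its speed; a pose out of reach is approached as far as the arm can. A call with a number of a shift or a turn outside -1 to 1 is refused whole. A call with a gripper value outside its range is refused whole. The fingers move at their own pace and stop on an object; "grip_force" is the grip in N (left out, the last holds). Time passes only in rows, so rows that repeat a pose let the fingers close. It gives the time, the measured TCP pose, the force, the opening and the grip force at its end, in the units of the state.
- get_obs(): the state, without advancing time (a new reading comes with each control period).
- viewer.grab_frame(name): name is "side" or "top" or "wrist"; returns a dict with "pixels" (480x640x3 uint8, red, green, blue), "fovy" (degrees; the focal length in pixels is half the picture's height over the tangent of half this angle, whatever the lens; pixels are square), "cx", "cy" (the principal point, pixels), "world_to_cam" (4x4, takes a point from world to camera coordinates); the wrist camera has in their place "hand_eye" (4x4, takes a point from camera to tool coordinates, whose origin is the TCP and whose axes are the flange's). Camera axes: x right, y up, looking along -z (the intrinsics and any distortion apply to the point x, -y, -z); pixel columns grow to the right and rows downward; lengths in m; the calibration is good to about 2 mm. The wrist camera is an equidistant fisheye: a pixel r from the principal point sees the ray r / f radians off the axis. A picture is of the moment at which its call begins: read the wrist's pose just before it. There is no depth.
- r.hand_in(): hands the job in; it is judged then, once.
Trained networks look in a picture, given as the dict that the camera call returned (one of the last four; its "shot" number tells which), for a name from the list of things; names that differ only in an ending like _2 or _b are one class to them, and where a whole thing is asked for, a point or a joint stands for the part that bears it (a point fixed in the world has none). Each returns a list of dicts, best first, with "score" (0 to 1); they miss things now and then, are a little off and sometimes report something else, mostly with a low value. They report only what shows in the picture. A call takes as long as a camera call.
- viewer.trace(picture, thing): "pixels" (480x640 bool, what is visible of it) and "rect" ([left, top, right, bottom] in pixels, round what is visible of it).
The state is a dict: "clock": time; "joints": joint angles; "qvel": joint speeds; "tau": joint torques, N m; "tcp_pos": TCP position; "orientation": TCP orientation; "contact_force": force on the tool from outside, world axes, zero at the start; "moment": the same for the moment, N m; "grip_width": finger opening in m; "gripper_force": force on a finger pad.
Only numpy, scipy, OpenCV 4.12 (cv2) and the standard library are available. Lean on these libraries where they do the work, as an engineer would, in place of code of your own. Each camera call takes 0.05 s, during which the arm holds its last target. There are 200 camera calls.

### The job

Slide the guard on the lot-colour station open, turn the sprung colour wheel under it by dragging a fingertip on its face until the red sector fills the little window, then slide the guard fully shut again and let go. Press on the wheel just firmly enough to drag it round (never more than 15 N), and leave the jars, the lids and the spatula where they are.

Things in the scene. Friction and masses are not known exactly. Their poses are not given: they have to be found in the camera images.
- station: Fixed white housing of the lot-colour station, 66 mm tall. Origin on the table under the wheel's axis. x points from its front edge (robot side) to the window side, y along the guard's opening direction, z up. It reaches from x -115 to +115 mm and from y -115 to +285 mm
- wheel_axis (a point): On the colour wheel's vertical axis, level with the station's top face; axes as the station's. The wheel: a smooth level disc, 180 mm diameter, with eight 45-degree sectors: red, then counter-clockwise from above white, blue, yellow, black, green, grey, white. It cannot be pinched: drag a fingertip pressed on its face
- opening (a point): Centre of the finger opening under the guard, level with the top face: 85 mm along the station's x (from -105 to -20 mm) by 205 mm along y. With the guard fully open the front half of the wheel lies bare in it (the guard then keeps only y above +90 mm from the axis covered). The wheel's face is sunk 11 to 29 mm below this point: the height differs from unit to unit and must be found by feel
- window (a point): Centre of the window in the station's top face, level with that face, 68 mm from the wheel's axis along the station's +x; a black-framed opening 36 mm (along x) by 26 mm (along y) through which one sector of the wheel shows
- guard_grip (a point): Centre of the guard's black grip: a block 16 mm thick along the station's y, 40 mm along x, 30 mm tall. Pinch it across the 16 mm or push it along y. It stands in the middle of the guard's aluminium plate (84 mm along x, 190 mm along y), whose upper face is 15 mm below this point and 2.5 mm below the station's top face
- guard (a joint): How far the guard is open, m: 0 fully shut (its start), 0.195 fully open; stops at both ends. Opens along the station's +y, with about 2.5 N of friction, and stays where it is left
- wheel (a joint): Wheel angle, rad, counter-clockwise from above; stays where left. Red is centred in the window at 0 and at 6.283 and fills it within 0.135 rad of either. Starts at 0.9 to 5.38, stops at -0.7 and 6.98. Stiff to turn (0.25 N m). Sprung: yields 1 mm per 8 N, bottoms at 6 mm. About 62 mm from the axis press 10 to 12 N to turn it: a light touch slips, over 15 N (total contact force) damages it
- jar_a: closed glass sauce jar, 64 mm diameter, 90 mm tall, amber with red label and white cap, standing; a bystander that must stay where it is. Origin at the centre of its underside
- jar_b: closed glass sauce jar, 64 mm diameter, 90 mm tall, amber with red label and white cap, standing; a bystander that must stay where it is. Origin at the centre of its underside
- jar_c: closed glass sauce jar, 64 mm diameter, 90 mm tall, amber with red label and white cap, standing; a bystander that must stay where it is. Origin at the centre of its underside
- lid_a: white jar lid, 64 mm diameter, 12 mm thick, lying on the station's top beside the window; a bystander. Origin at the centre of its underside
- lid_b: brass-coloured jar lid, 64 mm diameter, 12 mm thick, lying on the station's top on the other side of the window; a bystander. Origin at the centre of its underside
- spatula: spatula lying on the table to the left of the station; a bystander

How it is judged:
On the way, in this order (a step that is already met when the one before it is completed fails the run):
1. the guard is slid open (at least half way) (value of joint guard above 0.1 m), for 0.2 s.
2. the wheel is at rest with the red sector filling the window, the guard still at least half open ((value of joint wheel between -0.135 and 0.135 rad or value of joint wheel between 6.1482 and 6.4182 rad) and velocity of joint wheel between -0.05 and 0.05 rad/s and value of joint guard above 0.1 m), for 0.3 s.
At the end, for the whole second after the job is handed in: The red sector fills the window (wheel within 0.135 rad of red centred) and the wheel is at rest; the guard is shut to within 4 mm (value of joint guard below 0.004 m and (value of joint wheel between -0.135 and 0.135 rad or value of joint wheel between 6.1482 and 6.4182 rad) and velocity of joint wheel between -0.05 and 0.05 rad/s); the robot touches nothing.
It fails at once if the wheel is pressed with more than 15 N (contact force between anything else and wheel above 15 N).
It fails at once if a jar, a lid or the spatula is shifted by more than 30 mm (distance of any of jar_a, jar_b, jar_c, lid_a, lid_b, spatula from where it was at the start of the episode above 0.03 m).
It fails at once if a jar or lid is tipped (angle between any of jar_a, jar_b, jar_c, lid_a, lid_b's own z axis and vertical above 0.5 rad).
It also fails if it takes over 72 s, if anything falls off the work surface, if the arm or the gripper's body presses on something with over 40 N, if the wrist force passes 120 N, or if a joint passes its speed limit or range.

## Working session

There is one attempt and no reset: what is moved stays moved. The work goes in short steps, Python scripts to look and compute and a tool call to move; the robot and the scene stay as the last step left them, time stands still between calls to the robot, and variables do not carry over. Pictures are saved under pics/ and viewed, at most 10 in all, crops included, and the job is handed in when it is done.

Besides the shell and the picture viewer there is one more tool, called after "Call:" as name(argument=value, ...) on one line, values as JSON. play_rows: Moves the arm, as the interface text tells. Shifts and turns lie within -1 to 1; 1 stands for 0.2 m of shift or pi/2 rad of turn. Its arguments: {"type":"object","properties":{"commands":{"type":"array","items":{"type":"array","items":{"type":"array","items":{"type":"number","minimum":-1,"maximum":1}}}},"grip_force":{"type":"number"}},"required":["commands"]}

```bash
mkdir -p pics
python3 - <<'E'
from bench import get_obs, viewer, r
import cv2, numpy as np
o=get_obs(); print({k:np.round(v,3).tolist() for k,v in o.items()})
for n in("top","side"):
    p=viewer.grab_frame(n); cv2.imwrite(f"pics/{n}0.png",p["pixels"][:,:,::-1])
    print(n,p["fovy"],p["cx"],p["cy"],np.round(p["world_to_cam"],4).tolist(),[k for k in p if k!='pixels'])
    for t in("station","guard_grip","window","wheel","guard"):
        try:
            for d in viewer.trace(p,t)[:2]:
                ys,xs=np.nonzero(d["pixels"]); print(t,round(d["score"],2),np.round(d["rect"]).tolist(),xs.mean().round(1),ys.mean().round(1))
        except Exception as e: print(t,e)
E
```

```text
{'clock': 0.0, 'joints': [-1.342, 0.478, 0.022, 1.556, -0.011, 1.109, -0.083], 'qvel': [0.001, -0.001, 0.001, -0.002, -0.0, 0.0, -0.002], 'tau': [-0.001, -59.645, 1.607, -28.12, 0.012, 0.01, 0.0], 'tcp_pos': [0.223, 0.637, 0.23], 'orientation': [-0.526, -3.097, 0.003], 'contact_force': [0.577, -0.061, -0.262], 'moment': [0.041, -0.013, -0.007], 'gripper_force': 0.0, 'grip_width': 0.086}
top 43.70725058298251 326.32404274668886 249.97986716731882 [[-0.0128, -0.9999, 0.0043, 0.0594], [0.9829, -0.0118, 0.1837, -0.6073], [-0.1836, 0.0065, 0.983, -1.1076], [0.0, 0.0, 0.0, 1.0]] ['fovy', 'cx', 'cy', 'world_to_cam', 'shot']
station 0.76 [276.0, 216.0, 491.0, 341.0] 379.9 280.5
guard_grip 0.88 [382.0, 287.0, 486.0, 330.0] 433.7 308.7
window 0.71 [277.0, 216.0, 489.0, 337.0] 379.9 280.4
wheel 0.76 [381.0, 232.0, 433.0, 288.0] 425.6 242.3
guard 0.71 [123.0, 262.0, 161.0, 404.0] 142.6 314.2
guard 0.68 [383.0, 286.0, 485.0, 332.0] 433.4 308.7
side 46.58951849774354 310.50586241797544 235.28123484307073 [[0.9903, -0.1382, 0.0133, -0.6063], [0.0953, 0.7459, 0.6592, -0.1305], [-0.101, -0.6515, 0.7519, -1.3262], [0.0, 0.0, 0.0, 1.0]] ['fovy', 'cx', 'cy', 'world_to_cam', 'shot']
station 0.63 [239.0, 205.0, 354.0, 363.0] 289.0 285.1
guard_grip 0.59 [245.0, 273.0, 288.0, 347.0] 266.2 307.8
window 0.6 [238.0, 206.0, 353.0, 363.0] 289.0 285.0
wheel 0.58 [311.0, 307.0, 342.0, 332.0] 326.6 320.0
guard 0.59 [246.0, 270.0, 287.0, 345.0] 266.0 308.0
```

View pics/top0.png

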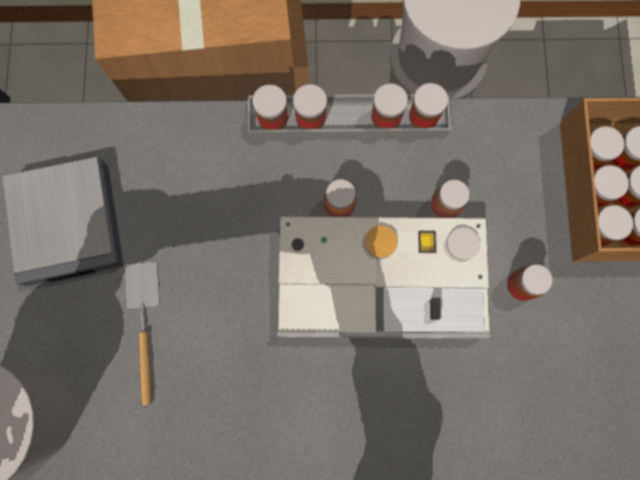

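View pics/side0.png

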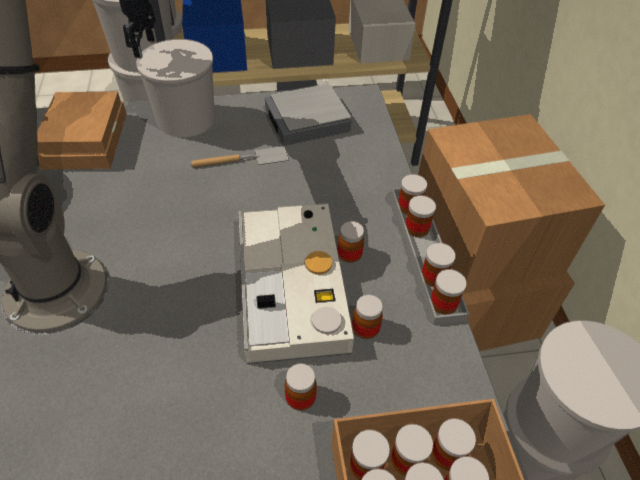

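Top view: the station spans columns 278–490 and rows 216–336, with the window at (427,241) showing yellow and the black grip at (435,308). Side view: grip at (266,301), window at (325,296). Next I fit the station pose to both views.

```bash
cat > h.py <<'E'
from bench import get_obs, viewer, r
import cv2, numpy as np
from scipy.optimize import minimize, least_squares
from scipy.spatial.transform import Rotation as R
def proj(p,X):
    X=np.atleast_2d(X); c=X@p["world_to_cam"][:3,:3].T+p["world_to_cam"][:3,3]
    f=240/np.tan(np.radians(p["fovy"]/2)); return np.c_[p["cx"]+f*c[:,0]/-c[:,2], p["cy"]-f*c[:,1]/-c[:,2]]
def tri(ps,uv): return least_squares(lambda X:np.concatenate([proj(p,X)[0]-u for p,u in zip(ps,uv)]),[.6,-.1,.07])
def st2w(s,P):
    c,n=np.cos(s[2]),np.sin(s[2]); P=np.atleast_2d(P); return np.c_[s[0]+c*P[:,0]-n*P[:,1],s[1]+n*P[:,0]+c*P[:,1],P[:,2]]
def dark(p,rect,th=60):
    l,t,rr,b=[int(v) for v in rect]; m=np.zeros((480,640),np.uint8); m[t:b,l:rr]=(p["pixels"][t:b,l:rr].max(2)<th)
    n,lab,st,ce=cv2.connectedComponentsWithStats(m); i=1+np.argmax(st[1:,4]); return ce[i],st[i]
E
python3 - <<'E'
from h import *
ps=[viewer.grab_frame(n) for n in("top","side")]
B=np.array([[x,y,z] for x in(-.115,.115) for y in(-.115,.285) for z in(0,.066)])
M=[]
for p in ps:
    m=viewer.trace(p,"station")[0]["pixels"].astype(np.uint8)
    c=max(cv2.findContours(m,0,1)[0],key=cv2.contourArea); h=np.zeros_like(m); cv2.fillConvexPoly(h,cv2.convexHull(c),1); M.append(h)
def cost(s,pr=0):
    t=0
    for p,m in zip(ps,M):
        q=cv2.convexHull((proj(p,st2w(s,B))*16).astype(np.float32)).round().astype(np.int32)
        h=np.zeros((480,640),np.uint8); cv2.fillConvexPoly(h,q,1,shift=4)
        v=1-(h&m).sum()/(h|m).sum(); t+=v
        if pr: print(v)
    return t
best=min((minimize(cost,[x,y,0.],method="Nelder-Mead",options=dict(initial_simplex=[[x,y,0],[x+.03,y,0],[x,y+.03,0],[x,y,.1]])) for x in(.5,.56,.62) for y in(-.15,-.2)),key=lambda b:b.fun)
s=best.x; print(s); cost(s,1)
for p,w in zip(ps,([-0,0,.066],)*2): print("grip pred",proj(p,st2w(s,[[-.0625,-.01,.0785],[.068,0,.066]])).round(1).tolist())
a=dark(ps[0],(425,292,448,325)); b=dark(ps[1],(252,288,282,314)); print(a,b)
t=tri(ps,[a[0],b[0]]); print("grip",t.x,t.cost)
w=[]
for p,rc in zip(ps,((410,225,445,260),(308,282,342,310))):
    l,tt,rr,bb=rc; q=p["pixels"][tt:bb,l:rr].astype(int); m=(q[...,0]-q[...,2]>80); ys,xs=np.nonzero(m); w.append([xs.mean()+l,ys.mean()+tt])
t=tri(ps,w); print("win",w,t.x,t.cost)
o=get_obs(); print(R.from_rotvec(o["orientation"]).as_matrix().round(3).tolist())
E
```

```text
[ 0.55376821 -0.14125834 -0.02363038]
0.00596747143024301
0.00732297503820678
grip pred [[434.8, 307.8], [426.9, 240.8]]
grip pred [[265.6, 301.0], [324.0, 295.4]]
(array([432.57142857, 314.64285714]), array([431, 312,   4,   6,  14], dtype=int32)) (array([265.65365854, 301.14146341]), array([257, 295,  18,  13, 205], dtype=int32))
grip [ 0.4841187  -0.14609301  0.07138129] 9.186767537256653
win [[np.float64(426.3864734299517), np.float64(240.7246376811594)], [np.float64(324.20168067226894), np.float64(296.1764705882353)]] [ 0.62261961 -0.14251465  0.06230384] 0.0048092938980439865
[[-0.944, 0.33, -0.0], [0.33, 0.944, -0.0], [0.0, -0.0, -1.0]]
```

Call:
play_rows(commands=[[[-1,0,0,-0.2,0],[-1,-0.955,-0.46,-0.25,-0.2],[-1,-0.955,-0.46,-0.25,-0.2],[-1,-0.955,-0.46,-0.25,-0.2],[-1,-0.955,-0.46,-0.25,-0.2],[-1,-0.955,-0.46,-0.25,-0.2],[-1,-0.955,-0.46,-0.25,-0.2],[-1,-0.955,-0.46,-0.25,-0.2]]])

```text
clock: 1.47
tcp_pos: [0.3767, 0.484, 0.2819]
orientation: [0.047, 3.139, -0.0]
contact_force: [-0.4, 0.0, 0.4]
grip_width: 0.0852
gripper_force: 0.0
```

Call:
play_rows(commands=[[[-1,-0.25,-1,0,0],[-1,-0.25,-1,0,0],[-1,-0.25,-1,0,0],[-1,-0.25,-1,0,0],[-1,-0.25,-1,0,0],[-1,-0.25,-1,0,0]]])

```text
clock: 1.97
tcp_pos: [0.4203, 0.2787, 0.2815]
orientation: [0.049, 3.141, -0.004]
contact_force: [-0.3, 0.2, 0.3]
grip_width: 0.0853
gripper_force: 0.0
```

Call:
play_rows(commands=[[[-1,-0.25,-1,0,0],[-1,-0.25,-1,0,0],[-1,-0.25,-1,0,0],[-1,-0.25,-1,0,0],[-1,-0.25,-1,0,0],[-1,-0.25,-1,0,0]]])

```text
clock: 2.47
tcp_pos: [0.4651, 0.0782, 0.2817]
orientation: [0.05, 3.14, -0.003]
contact_force: [0.0, -0.0, -0.8]
grip_width: 0.0853
gripper_force: 0.0
```

Call:
play_rows(commands=[[[-0.4,-0.16,-0.95,0.3,0],[-0.4,-0.16,-0.95,0.3,0],[-0.4,-0.16,-0.95,0.3,0],[-0.4,-0.16,-0.95,0.3,0],[-0.4,-0.16,-0.95,0.3,0],[-0.4,-0.16,-0.95,0.3,0]]])

```text
clock: 2.97
tcp_pos: [0.491, -0.1113, 0.2198]
orientation: [-0.047, -3.14, 0.005]
contact_force: [0.2, 0.1, 1.2]
grip_width: 0.0597
gripper_force: 0.0
```

Run:
```python
from h import *
o=get_obs(); p=viewer.grab_frame("wrist"); cv2.imwrite("pics/w0.png",p["pixels"][:,:,::-1])
print(p["fovy"],p["cx"],p["cy"],p["hand_eye"].round(3).tolist(),o["tcp_pos"],o["orientation"])
Rt=R.from_rotvec(o["orientation"]).as_matrix()
def wp(X):
    t=(np.atleast_2d(X)-o["tcp_pos"])@Rt; E=p["hand_eye"]; c=(t-E[:3,3])@E[:3,:3]
    v=np.c_[c[:,0],-c[:,1],-c[:,2]]; f=240/np.tan(np.radians(p["fovy"]/2)); th=np.arctan2(np.hypot(v[:,0],v[:,1]),v[:,2]); u=v[:,:2]/np.hypot(v[:,0],v[:,1])[:,None]
    return np.array([p["cx"],p["cy"]])+f*th[:,None]*u
s=[.5538,-.1413,-.0236]
print(wp(st2w(s,[[-.0625,-.01,.0935],[.068,0,.066],[-.115,-.115,.066],[.115,-.115,.066]])).round(1).tolist())
```

```text
65.70646984690485 318.05170563803847 241.3312986369368 [[-0.0, 0.957, 0.291, 0.074], [1.0, 0.0, -0.0, -0.0], [-0.0, 0.291, -0.957, -0.141], [0.0, 0.0, 0.0, 1.0]] [ 0.49100393 -0.11133621  0.21983096] [-0.04693909 -3.13952125  0.00487949]
[[267.7, 233.1], [289.7, 357.4], [149.7, 166.2], [184.6, 388.5]]
```

View pics/w0.png

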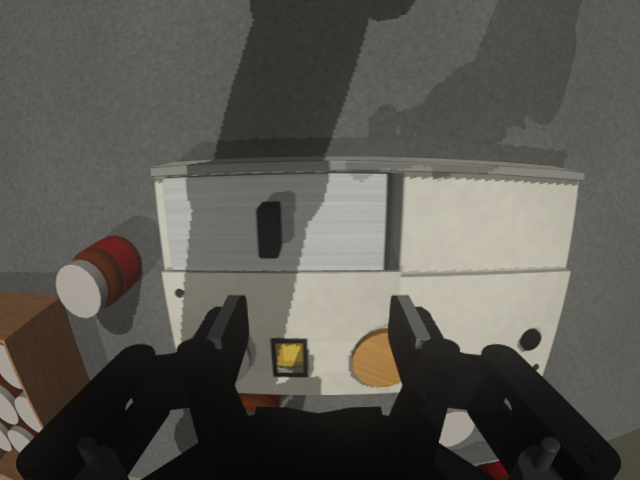

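The wrist view matches the fit: grip at (268,230), window at (289,357), yellow showing. I descend and pinch the grip.

Call:
play_rows(commands=[[[-0.4,-0.006,-0.19,0.2,0],[-0.4,-0.006,-0.19,0.4,0],[-0.4,-0.006,-0.19,0.6,0],[-0.4,-0.006,-0.19,0.74,0],[-0.4,-0.006,-0.19,0.74,0],[1,-0.006,-0.19,0.74,0],[1,-0.006,-0.19,0.74,0],[1,-0.006,-0.19,0.74,0],[1,-0.006,-0.19,0.74,0],[1,-0.006,-0.19,0.74,0]]], grip_force=30)

```text
clock: 3.85
tcp_pos: [0.4941, -0.1442, 0.076]
orientation: [0.035, 3.136, -0.001]
contact_force: [-0.6, -1.3, 7.0]
grip_width: 0.0155
gripper_force: 30.7
```

Call:
play_rows(commands=[[[1,0,0.1,-0.015,0],[1,0,0.25,-0.015,0],[1,0,0.4,-0.015,0],[1,0,0.55,-0.015,0],[1,0,0.7,-0.015,0],[1,0,0.85,-0.015,0],[1,0,0.95,-0.015,0],[1,0,0.95,-0.015,0]]])

```text
clock: 4.52
tcp_pos: [0.4973, 0.0438, 0.0772]
orientation: [0.035, 3.138, -0.008]
contact_force: [5.4, -12.3, -11.2]
grip_width: 0.0152
gripper_force: 34.2
```

Call:
play_rows(commands=[[[-0.3,0,0,0,0],[-0.3,0,0,0,0],[-0.3,0,0,0,0],[-0.3,0,0,-0.2,0],[-0.3,0,0,-0.4,0],[-0.3,0,0,-0.6,0],[1,0,0,-0.7,0],[1,0,0,-0.7,0],[1,0,0,-0.7,0]]])

```text
clock: 5.27
tcp_pos: [0.497, 0.0469, 0.218]
orientation: [0.035, 3.138, 0.004]
contact_force: [0.0, 0.4, -1.0]
grip_width: 0.0197
gripper_force: 0.0
```

```bash
cat >> h.py <<'E'
S=[.5538,-.1413,-.0236]
def wpf(p,o):
    Rt=R.from_rotvec(o["orientation"]).as_matrix(); E=p["hand_eye"]; f=240/np.tan(np.radians(p["fovy"]/2))
    def wp(X):
        t=(np.atleast_2d(X)-o["tcp_pos"])@Rt; c=(t-E[:3,3])@E[:3,:3]
        v=np.c_[c[:,0],-c[:,1],-c[:,2]]; h=np.hypot(v[:,0],v[:,1]); return np.array([p["cx"],p["cy"]])+(f*np.arctan2(h,v[:,2])/h)[:,None]*v[:,:2]
    return wp
def rect(px,project,depth=.02):
    "station-frame map 1 mm/px at wheel face; column = -y, row = -x"
    x=np.arange(.12,-.12,-.0005); y=np.arange(.12,-.12,-.0005); gx,gy=np.meshgrid(x,y,indexing="ij")
    uv=project(st2w(S,np.c_[gx.ravel(),gy.ravel(),np.full(gx.size,.066-depth)])).reshape(480,480,2).astype(np.float32)
    return cv2.remap(px,uv,None,cv2.INTER_LINEAR)
E
python3 - <<'E'
from h import *
o=get_obs(); print(o["tcp_pos"],o["contact_force"])
a=viewer.grab_frame("wrist"); b=viewer.grab_frame("top"); 
ia=rect(a["pixels"],wpf(a,o)); ib=rect(b["pixels"],lambda X:proj(b,X))
cv2.imwrite("pics/r1.png",cv2.resize(np.hstack([ia,ib]),(800,400))[:,:,::-1])
E
```

```text
[0.49701336 0.04692671 0.21803128] [ 0.04326717  0.431607   -0.96830066]
```

View pics/r1.png

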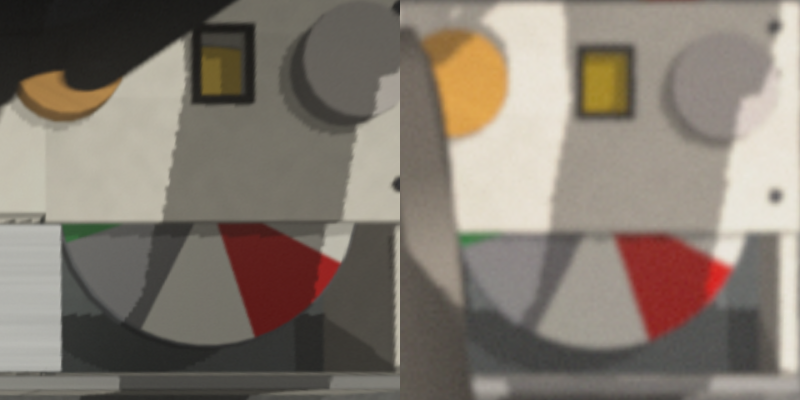

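The rectified views show the wheel face: red spans about −158° to −114° from the axis, so the wheel stands at about 3.91 rad and needs +2.38 rad counter-clockwise. I now look from a second place to get its depth.

```bash
cat > cap.py <<'E'
import sys; from h import *
o=get_obs(); p=viewer.grab_frame("wrist"); np.savez(sys.argv[1],px=p["pixels"],cx=p["cx"],cy=p["cy"],fovy=p["fovy"],hand_eye=p["hand_eye"],tcp_pos=o["tcp_pos"],orientation=o["orientation"])
E
python3 cap.py A.npz
```

```text
(no output)
```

Call:
play_rows(commands=[[[1,0,-0.98,0,0],[1,0,-0.98,0,0],[1,0,-0.98,0,0],[1,0,-0.98,0,0],[1,0,-0.98,0,0],[1,0,-0.98,0,0],[1,0,-0.98,0,0],[1,0,-0.98,0,0]]])

```text
clock: 6.08
tcp_pos: [0.4912, -0.1488, 0.2151]
orientation: [-0.035, -3.139, -0.001]
contact_force: [-0.5, 0.3, 0.4]
grip_width: -0.0001
gripper_force: 0.0
```

```bash
python3 cap.py B.npz
cat > fit.py <<'E'
import sys; from h import *
D=[dict(np.load(n)) for n in sys.argv[1:]]
x=np.arange(-.03,-.10,-.0005); y=np.arange(.08,-.1,-.0005); gx,gy=np.meshgrid(x,y,indexing="ij")
def red(d,depth,s=(0,0)):
    uv=wpf(d,d)(st2w(S,np.c_[gx.ravel()+s[0],gy.ravel()+s[1],np.full(gx.size,.066-depth)])).reshape(*gx.shape,2).astype(np.float32)
    q=cv2.remap(d["px"],uv,None,cv2.INTER_LINEAR).astype(int); return q[...,0]-q[...,1:].max(2)>0.35*q[...,0]
best=[]
for dep in np.arange(.005,.035,.001):
    m=[red(d,dep) for d in D]; best.append(((m[0]&m[-1]).sum()/(m[0]|m[-1]).sum(),dep,[(gx[k].mean().round(4),gy[k].mean().round(4)) for k in m]))
for b in sorted(best,key=lambda b:-b[0])[:4]: print(b)
def th(m,off=(0,0)):
    a=np.degrees(np.arctan2(gy-off[1],gx-off[0]))%360; rr=np.hypot(gx-off[0],gy-off[1]); k=(rr>.05)&(rr<.08); 
    f=[m[k&(abs(a-t)<1)].mean() if (k&(abs(a-t)<1)).any() else 0 for t in range(110,250)]; i=np.nonzero(np.array(f)>.5)[0]+110; return (i.min(),i.max()) if len(i) else None
dep=max(best)[1]; print([th(red(d,dep)) for d in D])
E
python3 fit.py A.npz B.npz; python3 -c "
import numpy as np;print(np.load('B.npz')['tcp_pos'])"
```

```text
(np.float64(0.9889290803463773), np.float64(0.014000000000000002), [(np.float64(-0.0505), np.float64(-0.0431)), (np.float64(-0.0504), np.float64(-0.0433))])
(np.float64(0.9750463114307508), np.float64(0.015), [(np.float64(-0.0504), np.float64(-0.0439)), (np.float64(-0.0503), np.float64(-0.0435))])
(np.float64(0.9625189025707496), np.float64(0.013000000000000001), [(np.float64(-0.0506), np.float64(-0.0423)), (np.float64(-0.0505), np.float64(-0.0432))])
(np.float64(0.9492894056847545), np.float64(0.016), [(np.float64(-0.0503), np.float64(-0.0447)), (np.float64(-0.0501), np.float64(-0.0437))])
[(np.int64(200), np.int64(243)), (np.int64(200), np.int64(244))]
[ 0.49121377 -0.14878736  0.2151433 ]
```

Call:
play_rows(commands=[[[1,-0.075,0.245,0.2,0],[1,-0.075,0.245,0.4,0],[1,-0.075,0.245,0.6,0],[1,-0.075,0.245,0.72,0],[1,-0.075,0.245,0.76,0],[1,-0.075,0.245,0.76,0],[1,-0.075,0.245,0.76,0],[1,-0.075,0.245,0.76,0]]])

```text
clock: 6.8
tcp_pos: [0.5094, -0.1012, 0.0663]
orientation: [0.036, 3.138, 0.0]
contact_force: [-0.3, 0.0, 0.4]
grip_width: 0.0001
gripper_force: 0.0
```

Call:
play_rows(commands=[[[1,0.01,0,0.025,0],[1,0.01,0,0.04,0],[1,0.01,0,0.045,0],[1,0.01,0,0.045,0],[1,0.01,0,0.045,0]]])

```text
clock: 7.22
tcp_pos: [0.5059, -0.101, 0.0555]
orientation: [0.036, 3.141, 0.0]
contact_force: [-0.4, -0.3, -0.9]
grip_width: -0.0005
gripper_force: 0.0
```

Call:
play_rows(commands=[[[1,0,0,0.004,0],[1,0,0,0.0075,0],[1,0,0,0.0075,0],[1,0,0,0.0075,0],[1,0,0,0.0075,0]]])

```text
clock: 7.63
tcp_pos: [0.5058, -0.1011, 0.0538]
orientation: [-0.036, -3.141, 0.0]
contact_force: [0.1, -0.4, 0.5]
grip_width: -0.0003
gripper_force: 0.0
```

Call:
play_rows(commands=[[[1,0,0,0.004,0],[1,0,0,0.006,0],[1,0,0,0.006,0],[1,0,0,0.006,0],[1,0,0,0.006,0]]])

```text
clock: 8.05
tcp_pos: [0.5058, -0.101, 0.0526]
orientation: [-0.036, -3.141, -0.0]
contact_force: [0.4, -0.2, 0.6]
grip_width: -0.0001
gripper_force: 0.0
```

Call:
play_rows(commands=[[[1,0,0,0.003,0],[1,0,0,0.006,0],[1,0,0,0.006,0],[1,0,0,0.006,0],[1,0,0,0.006,0]]])

```text
clock: 8.47
tcp_pos: [0.5058, -0.101, 0.0515]
orientation: [0.036, 3.141, 0.0]
contact_force: [-1.4, -0.0, 3.5]
grip_width: 0.0004
gripper_force: 1.8
```

Call:
play_rows(commands=[[[1,0,0,0.0025,0],[1,0,0,0.0025,0],[1,0,0,0.0025,0],[1,0,0,0.0025,0]]])

```text
clock: 8.8
tcp_pos: [0.5058, -0.101, 0.051]
orientation: [-0.036, -3.141, -0.0]
contact_force: [-1.3, 0.7, 4.7]
grip_width: -0.0001
gripper_force: 2.7
```

Call:
play_rows(commands=[[[1,0,0,0.0025,0],[1,0,0,0.0025,0],[1,0,0,0.0025,0],[1,0,0,0.0025,0]]])

```text
clock: 9.13
tcp_pos: [0.5058, -0.1009, 0.0506]
orientation: [-0.036, -3.141, -0.001]
contact_force: [-1.5, 0.9, 6.1]
grip_width: -0.0003
gripper_force: 3.4
```

Run:
```python
from h import *
import time
for i in range(4):
    o=get_obs(); print(o["tcp_pos"].round(5),o["contact_force"].round(2)); viewer.grab_frame("top")
```

```text
[ 0.50579 -0.10092  0.0506 ] [-1.48  0.94  6.09]
[ 0.5058  -0.10092  0.05061] [-2.75  0.46  6.79]
[ 0.50581 -0.10091  0.05061] [-2.4   0.64  6.07]
[ 0.50582 -0.10089  0.05063] [-3.33  1.58  6.56]
```

Call:
play_rows(commands=[[[1,0,0,0.0025,0],[1,0,0,0.005,0],[1,0,0,0.005,0],[1,0,0,0.005,0]]])

```text
clock: 9.67
tcp_pos: [0.5058, -0.1008, 0.0498]
orientation: [-0.036, -3.141, -0.001]
contact_force: [-2.9, 2.1, 9.9]
grip_width: 0.0
gripper_force: 5.0
```

Run:
```python
from h import *
F=[]
for i in range(6):
    o=get_obs(); F.append(o["contact_force"]); viewer.grab_frame("top")
print(o["tcp_pos"].round(5),np.mean(F,0).round(2),np.std(F,0).round(2))
```

```text
[ 0.50581 -0.10084  0.04983] [-3.02  1.38  9.69] [0.44 0.5  0.21]
```

Call:
play_rows(commands=[[[1,0.008,-0.01,0.001,0],[1,0.016,-0.021,0.001,0],[1,0.023,-0.033,0.001,0],[1,0.03,-0.0445,0.001,0]]])

```text
clock: 10.3
tcp_pos: [0.5011, -0.108, 0.0499]
orientation: [0.033, 3.139, 0.003]
contact_force: [0.1, 6.4, 9.5]
grip_width: -0.0001
gripper_force: 4.8
```

```bash
cat > st.py <<'E'
from h import *
F=[];n=5
o=get_obs(); print(o["clock"],o["tcp_pos"].round(5),o["contact_force"].round(2))
for i in range(n): viewer.grab_frame("top"); o=get_obs(); F.append(o["contact_force"])
d=o["tcp_pos"][:2]-np.array(S[:2]); c,s=np.cos(S[2]),np.sin(S[2]); x=c*d[0]+s*d[1]; y=-s*d[0]+c*d[1]
print(o["tcp_pos"].round(5),np.mean(F,0).round(2),"st",x.round(4),y.round(4),"r",np.hypot(x,y).round(4),"a",np.degrees(np.arctan2(y,-x)).round(1))
E
python3 st.py; python3 cap.py C.npz; python3 fit.py A.npz C.npz
```

```text
10.3 [ 0.50107 -0.10801  0.04991] [0.15 6.37 9.46]
[ 0.50075 -0.10851  0.04986] [-0.65  4.68  9.3 ] st -0.0538 0.0315 r 0.0624 a 30.4
(np.float64(0.779317697228145), np.float64(0.017), [(np.float64(-0.0501), np.float64(-0.0455)), (np.float64(-0.0473), np.float64(-0.05))])
(np.float64(0.779156064461408), np.float64(0.016), [(np.float64(-0.0503), np.float64(-0.0447)), (np.float64(-0.0475), np.float64(-0.0495))])
(np.float64(0.7790037493304767), np.float64(0.018000000000000002), [(np.float64(-0.05), np.float64(-0.0463)), (np.float64(-0.0472), np.float64(-0.0505))])
(np.float64(0.7782201657161304), np.float64(0.019), [(np.float64(-0.0499), np.float64(-0.0471)), (np.float64(-0.047), np.float64(-0.051))])
[(np.int64(202), np.int64(245)), (np.int64(208), np.int64(248))]
```

Run:
```python
import numpy as np
def t(a0,a1,n,r=.0629):
    a=np.radians(np.linspace(a0,a1,n+1)); print([(round(x,3),round(y,3)) for x,y in zip(r*(np.cos(a)-np.cos(a[0]))/.2,r*(np.sin(a)-np.sin(a[0]))/.2)][1:])
t(29,-4,12);t(-4,-40,12)
```

```text
[(np.float64(0.007), np.float64(-0.013)), (np.float64(0.013), np.float64(-0.027)), (np.float64(0.019), np.float64(-0.041)), (np.float64(0.024), np.float64(-0.055)), (np.float64(0.028), np.float64(-0.07)), (np.float64(0.032), np.float64(-0.084)), (np.float64(0.035), np.float64(-0.099)), (np.float64(0.037), np.float64(-0.114)), (np.float64(0.039), np.float64(-0.129)), (np.float64(0.039), np.float64(-0.144)), (np.float64(0.039), np.float64(-0.159)), (np.float64(0.039), np.float64(-0.174))]
[(np.float64(-0.002), np.float64(-0.016)), (np.float64(-0.004), np.float64(-0.033)), (np.float64(-0.007), np.float64(-0.049)), (np.float64(-0.011), np.float64(-0.065)), (np.float64(-0.016), np.float64(-0.08)), (np.float64(-0.022), np.float64(-0.096)), (np.float64(-0.029), np.float64(-0.111)), (np.float64(-0.036), np.float64(-0.126)), (np.float64(-0.044), np.float64(-0.14)), (np.float64(-0.053), np.float64(-0.154)), (np.float64(-0.063), np.float64(-0.167)), (np.float64(-0.073), np.float64(-0.18))]
```

Call:
play_rows(commands=[[[1,0.007,-0.013,0.001,0],[1,0.013,-0.027,0.001,0],[1,0.019,-0.041,0.001,0],[1,0.024,-0.055,0.001,0],[1,0.028,-0.07,0.001,0],[1,0.032,-0.084,0.001,0],[1,0.035,-0.099,0.001,0],[1,0.037,-0.114,0.001,0],[1,0.039,-0.129,0.001,0],[1,0.039,-0.144,0.001,0],[1,0.039,-0.159,0.001,0],[1,0.039,-0.174,0.001,0]]])

```text
clock: 11.6
tcp_pos: [0.4919, -0.1431, 0.0496]
orientation: [0.033, 3.14, 0.003]
contact_force: [-0.6, 4.1, 10.3]
grip_width: -0.0001
gripper_force: 5.3
```

```bash
python3 st.py; python3 cap.py C.npz; python3 fit.py A.npz C.npz|tail -1
```

```text
11.6 [ 0.49192 -0.14307  0.04962] [-0.63  4.13 10.33]
[ 0.492   -0.14368  0.04969] [-1.36  3.48 10.77] st -0.0617 -0.0038 r 0.0618 a -3.6
[(np.int64(203), np.int64(245)), (np.int64(242), np.int64(248))]
```

Call:
play_rows(commands=[[[1,-0.002,-0.016,0,0],[1,-0.004,-0.033,0,0],[1,-0.007,-0.049,0,0],[1,-0.011,-0.065,0,0],[1,-0.016,-0.08,0,0],[1,-0.022,-0.096,0,0],[1,-0.029,-0.111,0,0],[1,-0.036,-0.126,0,0],[1,-0.044,-0.14,0,0],[1,-0.053,-0.154,0,0],[1,-0.063,-0.167,0,0],[1,-0.073,-0.18,0,0]]])

```text
clock: 12.9
tcp_pos: [0.505, -0.1797, 0.0495]
orientation: [-0.034, -3.141, -0.003]
contact_force: [-3.1, 4.1, 11.4]
grip_width: 0.0
gripper_force: 5.5
```

```bash
python3 st.py
cat > look.py <<'E'
import sys; from h import *
o=get_obs(); a=viewer.grab_frame("wrist"); b=viewer.grab_frame("top")
cv2.imwrite(sys.argv[1],cv2.resize(np.hstack([rect(a["pixels"],wpf(a,o),.0145),rect(b["pixels"],lambda X:proj(b,X),.0145)]),(800,400))[:,:,::-1])
E
python3 look.py pics/r2.png
```

```text
12.9 [ 0.50499 -0.17968  0.04948] [-3.14  4.12 11.39]
[ 0.50542 -0.18023  0.04963] [-1.99  2.87 10.26] st -0.0475 -0.0401 r 0.0621 a -40.2
```

View pics/r2.png

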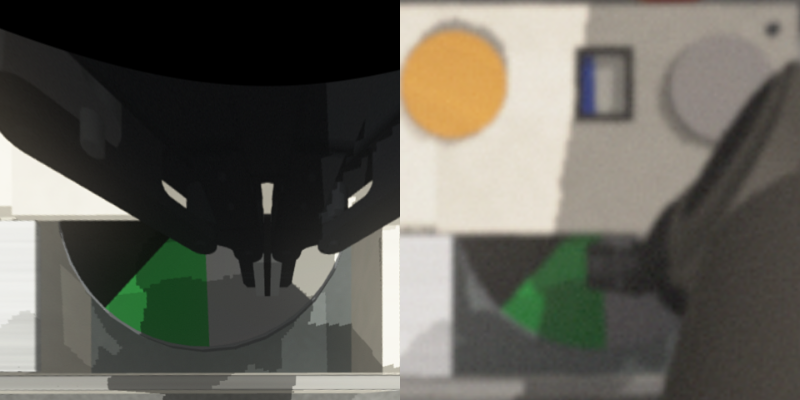

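Call:
play_rows(commands=[[[1,0,0,-0.02,0],[1,0,0,-0.04,0],[1,0.0135,0.1,-0.04,0],[1,0.0135,0.2,-0.04,0],[1,0.0135,0.3,-0.04,0],[1,0.0135,0.387,-0.04,0],[1,0.0135,0.387,-0.04,0],[1,0.0135,0.387,-0.03,0],[1,0.0135,0.387,-0.02,0],[1,0.0135,0.387,-0.014,0],[1,0.0135,0.387,-0.014,0],[1,0.0135,0.387,-0.014,0]]])

```text
clock: 14.25
tcp_pos: [0.5038, -0.1043, 0.0518]
orientation: [-0.038, -3.141, 0.001]
contact_force: [-1.3, -0.8, 2.3]
grip_width: 0.0
gripper_force: 1.2
```

Call:
play_rows(commands=[[[1,0,0,0.002,0],[1,0,0,0.004,0],[1,0,0,0.006,0],[1,0,0,0.008,0],[1,0,0,0.01,0],[1,0,0,0.011,0],[1,0,0,0.011,0],[1,0,0,0.011,0]]])

```text
clock: 14.92
tcp_pos: [0.5038, -0.104, 0.05]
orientation: [0.037, 3.141, -0.0]
contact_force: [-2.4, -1.3, 8.5]
grip_width: -0.0002
gripper_force: 4.4
```

```bash
python3 st.py
```

```text
14.9167 [ 0.50376 -0.104    0.05004] [-2.37 -1.32  8.48]
[ 0.50373 -0.10399  0.05005] [-2.78 -1.43  8.6 ] st -0.0509 0.0361 r 0.0624 a 35.3
```

Run:
```python
import numpy as np
def t(a0,a1,n,r=.0629):
    a=np.radians(np.linspace(a0,a1,n+1)); print([[round(float(x),3),round(float(y),3)] for x,y in zip(r*(np.cos(a)-np.cos(a[0]))/.2,r*(np.sin(a)-np.sin(a[0]))/.2)][1:])
t(36,4,11);t(4,-29,11)
```

```text
[[0.009, -0.013], [0.017, -0.027], [0.025, -0.041], [0.032, -0.055], [0.038, -0.07], [0.044, -0.085], [0.048, -0.1], [0.052, -0.116], [0.055, -0.131], [0.058, -0.147], [0.059, -0.163]]
[[0.001, -0.016], [0.001, -0.033], [-0.0, -0.049], [-0.002, -0.066], [-0.005, -0.082], [-0.009, -0.098], [-0.013, -0.114], [-0.018, -0.13], [-0.024, -0.145], [-0.031, -0.16], [-0.039, -0.174]]
```

Call:
play_rows(commands=[[[1,0,0,0.002,0],[1,0.009,-0.013,0.002,0],[1,0.017,-0.027,0.002,0],[1,0.025,-0.041,0.002,0],[1,0.032,-0.055,0.002,0],[1,0.038,-0.07,0.002,0],[1,0.044,-0.085,0.002,0],[1,0.048,-0.1,0.002,0],[1,0.052,-0.116,0.002,0],[1,0.055,-0.131,0.002,0],[1,0.058,-0.147,0.002,0],[1,0.059,-0.163,0.002,0]]])

```text
clock: 16.17
tcp_pos: [0.4923, -0.134, 0.0498]
orientation: [0.033, 3.14, 0.004]
contact_force: [-0.6, 4.7, 9.7]
grip_width: -0.0001
gripper_force: 5.0
```

Call:
play_rows(commands=[[[1,0.001,-0.016,0,0],[1,0.001,-0.033,0,0],[1,0,-0.049,0,0],[1,-0.002,-0.066,0,0],[1,-0.005,-0.082,0,0],[1,-0.009,-0.098,0,0],[1,-0.013,-0.114,0,0],[1,-0.018,-0.13,0,0],[1,-0.024,-0.145,0,0],[1,-0.031,-0.16,0,0],[1,-0.039,-0.174,0,0]]])

```text
clock: 17.08
tcp_pos: [0.4986, -0.1693, 0.0497]
orientation: [-0.034, -3.141, -0.003]
contact_force: [-3.3, 3.2, 10.7]
grip_width: -0.0001
gripper_force: 5.2
```

```bash
python3 st.py; python3 look.py pics/r3.png
```

```text
17.0833 [ 0.49861 -0.16929  0.04968] [-3.33  3.17 10.65]
[ 0.49893 -0.16982  0.0498 ] [-1.85  3.08 10.09] st -0.0542 -0.0298 r 0.0618 a -28.8
```

View pics/r3.png

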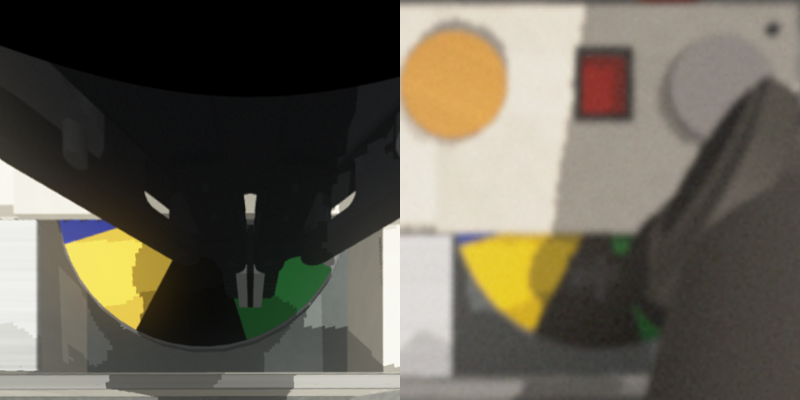

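The window now shows red. The sector boundaries put the wheel about 4° short of centred, so I drag a little more, then lift off.

Call:
play_rows(commands=[[[1,-0.006,-0.011,0,0],[1,-0.013,-0.021,0,0],[1,-0.013,-0.021,0,0],[1,-0.013,-0.021,-0.01,0],[1,-0.013,-0.021,-0.03,0],[1,-0.013,-0.021,-0.15,0],[1,-0.013,-0.021,-0.3,0],[1,-0.013,-0.021,-0.5,0],[1,-0.013,0.2,-0.7,0],[1,-0.013,0.6,-0.74,0],[-0.3,-0.013,0.98,-0.74,0],[-0.3,-0.013,0.98,-0.74,0]]])

```text
clock: 18.43
tcp_pos: [0.5045, -0.0189, 0.1943]
orientation: [0.038, 3.139, 0.001]
contact_force: [0.9, -0.6, -0.2]
grip_width: 0.0234
gripper_force: 0.0
```

```bash
python3 st.py; python3 look.py pics/r4.png
```

```text
18.4333 [ 0.50454 -0.01888  0.1943 ] [ 0.93 -0.59 -0.22]
[ 0.50415 -0.02065  0.19309] [0.08 1.29 0.14] st -0.0525 0.1194 r 0.1305 a 66.3
```

View pics/r4.png

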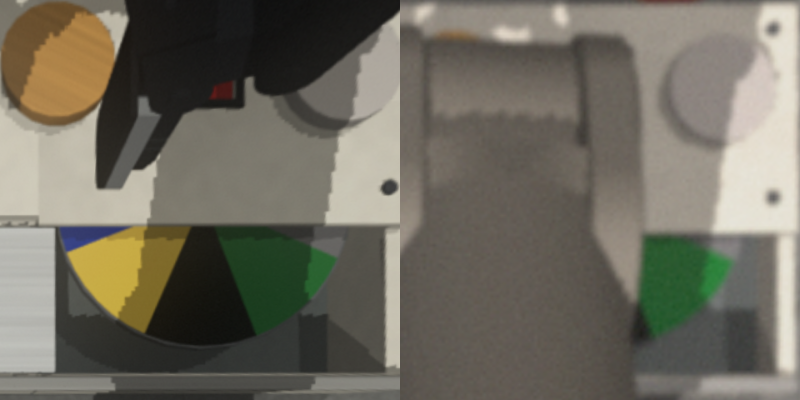

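Boundaries average to within 1° of red centred. Now I grasp the guard grip again.

Call:
play_rows(commands=[[[-0.4,0.043,0.322,0,0],[-0.4,0.043,0.322,0,0],[-0.4,0.043,0.322,0.1,0],[-0.4,0.043,0.322,0.25,0],[-0.4,0.043,0.322,0.4,0],[-0.4,0.043,0.322,0.52,0],[-0.4,0.043,0.322,0.57,0],[-0.4,0.043,0.322,0.57,0],[1,0.043,0.322,0.57,0],[1,0.043,0.322,0.57,0],[1,0.043,0.322,0.57,0],[1,0.043,0.322,0.57,0]]], grip_force=30)

```text
clock: 19.78
tcp_pos: [0.4983, 0.0435, 0.0807]
orientation: [0.036, 3.139, -0.0]
contact_force: [-0.6, 1.7, 4.6]
grip_width: 0.0153
gripper_force: 31.5
```

Call:
play_rows(commands=[[[1,0,-0.1,-0.01,0],[1,0,-0.25,-0.01,0],[1,0,-0.4,-0.01,0],[1,0,-0.55,-0.01,0],[1,0,-0.7,-0.01,0],[1,0,-0.82,-0.01,0],[1,0,-0.9,-0.01,0],[1,0,-0.94,-0.01,0],[1,0,-0.95,-0.01,0],[1,0,-0.95,-0.01,0],[1,0,-0.95,-0.01,0]]])

```text
clock: 20.7
tcp_pos: [0.4941, -0.146, 0.081]
orientation: [0.035, 3.139, -0.002]
contact_force: [6.3, -2.8, -17.9]
grip_width: 0.015
gripper_force: 33.2
```

```bash
python3 st.py
```

```text
20.7 [ 0.49414 -0.14601  0.08097] [  6.29  -2.8  -17.9 ]
[ 0.49415 -0.14579  0.08096] [  6.74  -2.94 -18.31] st -0.0595 -0.0059 r 0.0598 a -5.7
```

Call:
play_rows(commands=[[[1,0,-0.005,0.005,0],[1,0,-0.01,0.01,0],[1,0,-0.015,0.01,0],[1,0,-0.015,0.01,0]]])

```text
clock: 21.28
tcp_pos: [0.4941, -0.1484, 0.0808]
orientation: [0.035, 3.139, 0.001]
contact_force: [0.1, 1.5, 6.8]
grip_width: 0.0153
gripper_force: 36.4
```

```bash
python3 st.py
```

```text
21.2833 [ 0.49411 -0.1484   0.08078] [0.14 1.48 6.83]
[ 0.49413 -0.14839  0.08081] [-0.38  1.55  6.83] st -0.0595 -0.0085 r 0.0601 a -8.1
```

Call:
play_rows(commands=[[[1,0,-0.005,-0.004,0],[1,0,-0.01,-0.004,0],[1,0,-0.015,-0.004,0],[1,0,-0.015,-0.004,0]]])

```text
clock: 21.87
tcp_pos: [0.494, -0.1515, 0.0808]
orientation: [0.035, 3.139, 0.0]
contact_force: [2.7, 3.2, 4.6]
grip_width: 0.0149
gripper_force: 36.1
```

```bash
python3 st.py
```

```text
21.8667 [ 0.49404 -0.15147  0.0808 ] [2.65 3.19 4.56]
[ 0.49402 -0.15145  0.0808 ] [2.89 3.34 6.12] st -0.0595 -0.0116 r 0.0606 a -11.0
```

Call:
play_rows(commands=[[[1,0,-0.005,0,0],[1,0,-0.01,0,0],[1,0,-0.015,0,0],[1,0,-0.015,0,0]]])

```text
clock: 22.45
tcp_pos: [0.494, -0.1515, 0.0808]
orientation: [0.032, 3.14, 0.006]
contact_force: [2.4, 11.8, 9.5]
grip_width: 0.0151
gripper_force: 36.7
```

```bash
python3 st.py
```

```text
22.45 [ 0.49403 -0.15154  0.0808 ] [ 2.41 11.82  9.54]
[ 0.49403 -0.15156  0.08079] [ 2.28 11.54  9.91] st -0.0595 -0.0117 r 0.0606 a -11.1
```

The guard is against its stop (11.8 N with no further travel). I relax, release and lift clear.

Call:
play_rows(commands=[[[1,0,0.01,0,0],[-0.3,0,0.01,0,0],[-0.3,0,0.01,0,0],[-0.3,0,0.01,0,0],[-0.3,0,0.01,0,0],[-0.3,0,0.01,-0.1,0],[-0.3,0,0.01,-0.3,0],[-0.3,0,0.01,-0.5,0],[-0.3,0,0.5,-0.7,0],[-0.3,0,0.9,-0.7,0],[-0.3,0,0.98,-0.7,0],[-0.3,0,0.98,-0.7,0]]])

```text
clock: 23.7
tcp_pos: [0.496, 0.0104, 0.2158]
orientation: [0.039, 3.141, 0.0]
contact_force: [0.1, -0.4, 0.3]
grip_width: 0.0557
gripper_force: 0.0
```

Call:
play_rows(commands=[[[-0.3,0,0.4,-0.1,0],[-0.3,0,0.7,-0.1,0],[-0.3,0,0.7,-0.1,0],[-0.3,0,0.7,-0.1,0],[-0.3,0,0.7,-0.1,0],[-0.3,0,0.7,-0.1,0]]])

```text
clock: 24.2
tcp_pos: [0.4993, 0.1497, 0.2348]
orientation: [-0.033, -3.141, 0.001]
contact_force: [0.0, -0.4, -0.6]
grip_width: 0.0556
gripper_force: 0.0
```

Run:
```python
from h import *
a=viewer.grab_frame("top"); cv2.imwrite("pics/f.png",cv2.resize(a["pixels"][190:350,250:560],(775,400))[:,:,::-1])
```

```text
(no output)
```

View pics/f.png

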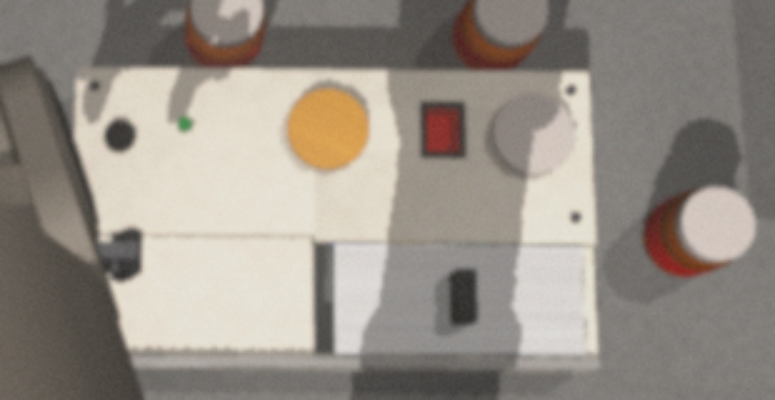

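The guard is shut, with its grip at the same pixel as at the start (435,308). The window shows red and the jars and lids are in place.

```bash
python3 -c "
from bench import r
print(r.hand_in())"
```

```text
the job is handed in; nothing more can be done
None
```

I slid the guard open, dragged the wheel to red (about 0.5° off centre, about 12 N peak in the force readings), slid the guard back against its stop, let go with the arm clear, and handed the job in at about 24 s; no verdict was returned.

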